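# Press a loaf tin's sliding lid shut with the bench clamp, then back the jaw off

### The arm

A 6-joint arm with a two-finger parallel gripper is mounted at the origin on the work surface. World frame = base frame: x ahead of the robot, y to its left, z up, the work surface at z = 0. Lengths are in m, angles in rad, forces in N, time in s.
With the tool pointing down it reaches from about 0.3 to 0.875 m from the base axis. Payload 6.4 kg.
Tool frame: the origin (TCP) lies at the very end of the fingers, on their centre line; the grasp point (between the pads) lies 19 mm behind it (ctrl.hold_point_z is the distance from the TCP to the grasp point, in m); y points along the fingers, x is the direction in which the jaws open and shut, and the axes are right-handed (so a half turn about y gives the same grasp; the last joint's range is limited). The gripper opens to 85 mm and grips with 20 to 120 N. Pads are 22 mm wide; open, the fingers measure 114 mm over their backs; the gripper's body (76 mm by 85 mm) begins 54 mm behind the grasp point. The pads swing forward as they close: fully open they stand 13 mm farther back than shut.
Start: joints at [1.001, 0.181, 1.607, -0, 1.354, -0.206], TCP at [0.205, 0.537, 0.193] pointing down, gripper open.
Joint ranges: [-2.99, 2.99], [-0.89, 2.07], [0.3, 2.58], [-1.14, 4.28], [0, 2.63], [-3.12, 3.12]. Speed limits (rad/s): [2.57, 2.57, 3.01, 3.14, 3.14, 3.14].

### API

Orientations are given as a unit quaternion [w, x, y, z].
In Python, from bench import ctrl, imaging gives the robot as it stands.
- The arm moves only by the shell command python3 -m jog 'ROWS'. ROWS is JSON, a list of rows, each a list of 3 entries, a list of its own where there are three numbers: the shift along the tool's x, y, z in cm, then the turn, a rotation vector about the tool's x, y, z in rad, then the finger opening in cm, from 0 to 8.54. A call has 1 to 12 rows; each row shifts and turns the pose as measured when the row begins, along the tool's axes as they then stand; what a row does not reach is not made up. A row lasts 1/12 s, in which the tool goes at most 41.7 mm and 7.16 degrees, less where a joint would pass 70% of its speed; a pose out of reach is approached as far as the arm can. A call is refused whole if a number of a shift passes 4.17 or a number of a turn 0.125, either way. A call with a gripper value outside its range is refused whole. The fingers move at their own pace and stop on an object; the grip force is fixed at half the most. Time passes only in rows, so rows that do not move let the fingers close. It gives the time, the measured TCP pose, the force and the opening at its end, in the units of the state.
- ctrl.get_obs(): the state, without advancing time (a new reading comes with each control period).
- imaging.camera(name): name is "side" or "top" or "wrist"; returns a dict with "frame" (420x560x3 uint8, red, green, blue), "depth" (420x560 float32, m along the optical axis (not along the pixel's ray), 0 where there is no reading), "K" (3x3 intrinsics, pixels), "k1" (the pictures are not rectified: a ray, as slopes to the right and down, at radius r is drawn at 1 + k1 r^2 times it, then the intrinsics apply), "R" (3x3) and "t" (3): a world point X has camera coordinates R X + t. Camera axes: x right, y down, z forward; pixel columns grow to the right and rows downward; lengths in m; the calibration is good to about 2 mm. A picture is of the moment at which its call begins.
- ctrl.hand_in(): hands the job in, once; it reports no verdict.
The state is a dict: "time_s": time; "q": joint angles; "dq": joint speeds; "joint_efforts": joint torques, N m; "eef_pos": TCP position; "eef_rot": TCP orientation; "wrist_force": force on the tool from outside, world axes, zero at the start; "torque": the same for the moment, N m; "opening": opening from 0.0 (shut) to 1.0 (fully open).
Only numpy, scipy, OpenCV 4.12 (cv2) and the standard library are available. Lean on these libraries where they do the work, as an engineer would, in place of code of your own. Each camera call takes 0.05 s, during which the arm holds its last target. There are 200 camera calls.

### The job

The loaf tin in the bench clamp has its tight sliding lid partly open. Pump the clamp's trigger, letting it come up again after each stroke, until the jaw has pushed the lid fully shut (do not push the jaw or the lid by hand). Then press the release lever on the jaw and, keeping it down, slide the jaw all the way back home, leaving the shut tin standing in the clamp and the things around it undisturbed.

Things in the scene. Friction and masses are not known exactly. Their poses are not given: they have to be found in the camera images.
- clamp: Bench clamp bolted to the table: dark steel base plate 500 x 90 x 12 mm. Origin on the table under the rear end of the tin's bed; x points along the bar, the way the jaw advances; z up. From -x to +x: grey pump housing with trigger (x -270 to -190 mm, 106 mm high), sliding jaw, tin, end stop at x +144 mm. The jaw's toothed bar, 57 mm high, runs back through the housing, under the trigger.
- trigger_pad (a point): Centre of the top of the trigger's wide black pad (45 x 46 mm), at clamp x -300, y 0, 110 mm high when up. The trigger is a lever with its pivot 100 mm in front (+x) at height 98 mm. Press it straight down from above; a spring lifts it again. A full stroke lowers this point 43 mm and shifts it at most 5 mm along x.
- trigger (a joint): Trigger angle, rad: 0 up (rest), 0.44 fully squeezed (stop). Takes about 6 N empty, 10 to 20 N when the jaw works. Each full stroke (past 0.42) ratchets the jaw 12 mm forward; the first one takes it to 0.018 or 0.030; let it come up below 0.03 before the next. A shorter stroke may gain nothing.
- jaw (a joint): Travel of the sliding jaw, m, along clamp +x: 0 fully home, 0.075 when it has shut the lid with the tin against the end stop, at most 0.090. Beyond 0.033 a ratchet keeps it from going back (9 mm slack) unless the release lever is down; then it slides against 4 N. Grey block 60 mm long, 88 high; its rubber pad is sprung and gives 16 mm (9 to 17 N), so a stroke can go on once the lid is shut.
- jaw_face (a point): Centre of the front face of the jaw's rubber pad (56 mm wide, 36 mm high), 68 mm above the table, at clamp x = -75 mm when the jaw is home.
- release_pad (a point): Point to press on top of the release lever, a bare steel plate 65 mm long, 36 mm wide on top of the jaw; at clamp x -151 mm with the jaw home (it travels with the jaw), 103 mm high when up. Pivot 46 mm in front (+x); 19 mm behind (-x) an upturned lip 12 mm high, against which a finger can push the jaw back. From lip to pump housing: 14 mm with the jaw home.
- release (a joint): Release lever angle in rad: 0 up (rest, sprung, ratchet locked), 0.30 fully down (stop), which lowers release_pad 14 mm; the ratchet lets go at 0.15 to 0.2, so press it right down. Takes 2 to 8 N, comes up when let go.
- tin: Plain steel loaf tin, 140 mm long (its x, parallel to the clamp's), 60 mm wide, 77 mm high, origin at the centre of its underside, standing loose on the base plate (12 mm above the table) between two low guides, up to 5 mm short of the end stop.
- lid (a joint): How far the tin's flat aluminium lid is open in m: 0 fully shut, grows as it sticks out towards the jaw. Stiff: about 6 N to slide.
- lid_tab (a point): Middle of the outer face of the lid's down-turned end tab (52 mm wide, 26 mm high, 4 mm thick), the face the jaw's pad pushes on, about 74 mm above the table. With the lid shut it stands 4 mm out from the tin's end.
- scraper: Bystander on the table, leave alone: flat steel dough scraper with white grip, 124 x 107 mm, 16 mm high; origin at the centre of its underside.
- jar: Bystander on the table, leave alone: lidded jar, 64 mm wide, 90 mm high; origin at the centre of its underside.
- spare_tin: Bystander on the table, leave alone: empty open loaf tin without lid, 140 x 60 x 70 mm; origin at the centre of its underside.
- timer: Bystander on the table, leave alone: small kitchen timer, 60 x 70 mm, 50 mm high; origin at the centre of its underside.

How it is judged:
By the outcome, as a careful person would: the job done as asked, in the order asked, and still so for the second after the job is handed in, with the robot touching nothing.
It also fails if it takes over 45 s, if anything falls off the work surface, if the arm or the gripper's body presses on something with over 40 N, if the wrist force passes 120 N, or if a joint passes its speed limit or range.

## Working session

There is one attempt and no reset: what is moved stays moved. The work goes in short steps, Python scripts to look and compute and a shell command to move; the robot and the scene stay as the last step left them, time stands still between calls to the robot, and variables do not carry over. Pictures are saved under pics/ and viewed, about 8 in all and at most 12, crops included, and the job is handed in when it is done.

```bash
mkdir -p pics
cat > h.py <<'E'
import numpy as np, cv2
from bench import ctrl, imaging
def rays(c,uv):
    K=np.array(c["K"]);uv=np.atleast_2d(np.array(uv,float))
    d=np.array([c["k1"],0,0,0,0],float)
    n=cv2.undistortPoints(uv.reshape(-1,1,2),K,d).reshape(-1,2)
    return np.c_[n,np.ones(len(n))]
def onplane(c,uv,z):
    R=np.array(c["R"]);t=np.array(c["t"]);o=-R.T@t
    d=rays(c,uv)@R
    return o+d*((z-o[2])/d[:,2])[:,None]
def bydepth(c,uv):
    R=np.array(c["R"]);t=np.array(c["t"]);uv=np.atleast_2d(uv)
    n=rays(c,uv);z=np.array([c["depth"][int(v),int(u)] for u,v in uv])
    return (n*z[:,None]-t)@R
def cloud(c):
    h,w=c["depth"].shape;g=np.mgrid[0:h,0:w];uv=np.c_[g[1].ravel(),g[0].ravel()]
    n=rays(c,uv);P=(n*c["depth"].ravel()[:,None]-np.array(c["t"]))@np.array(c["R"])
    return P.reshape(h,w,3)
def proj(c,X):
    p=np.atleast_2d(X)@np.array(c["R"]).T+np.array(c["t"]);n=p[:,:2]/p[:,2:]
    n=n*(1+c["k1"]*(n**2).sum(1))[:,None];K=np.array(c["K"])
    return n*[K[0,0],K[1,1]]+K[:2,2]
def save(c,name,crop=None,s=1):
    f=c["frame"][...,::-1]
    if crop: f=f[crop[1]:crop[3],crop[0]:crop[2]]
    cv2.imwrite("pics/"+name+".png",cv2.resize(f,None,fx=s,fy=s,interpolation=cv2.INTER_CUBIC))
E
python3 - <<'E'
from h import *
import pickle
cs={n:imaging.camera(n) for n in("top","side")}
pickle.dump(cs,open("c0.pkl","wb"))
save(cs["top"],"top0",s=1.4);save(cs["side"],"side0",s=1.4)
for n,c in cs.items(): print(n,-np.array(c["R"]).T@c["t"],c["k1"],np.array(c["K"]).round(1).tolist())
o=ctrl.get_obs();print(o)
E
```

```text
top [0.50161749 0.08306453 0.94580975] -0.023864887924417894 [[503.2, 0.0, 282.2], [0.0, 503.2, 209.4], [0.0, 0.0, 1.0]]
side [0.48268135 0.64940492 0.75887798] 0.014833252128466647 [[411.8, 0.0, 286.4], [0.0, 411.8, 210.9], [0.0, 0.0, 1.0]]
{'time_s': 0.1, 'q': array([ 1.00072538e+00,  1.81492421e-01,  1.60787760e+00,  2.54091965e-05,
        1.35375621e+00, -2.06294506e-01]), 'dq': array([-0.00016904, -0.00216569, -0.00076581, -0.00035306,  0.00094888,
        0.00213856]), 'joint_efforts': array([ 1.01727121e-03, -4.45881844e+01, -3.52229977e+01,  1.50951558e-05,
        4.15990929e-03,  3.17971671e-05]), 'eef_pos': array([0.20427112, 0.53693074, 0.19207452]), 'eef_rot': array([-0.5819947 ,  0.58239802,  0.40080337, -0.40181013]), 'wrist_force': array([ 0.62942777,  0.5104174 , -0.35134998]), 'torque': array([-0.01736394, -0.01674624, -0.02090292]), 'opening': 1.0005399074753345}
```

View pics/top0.png

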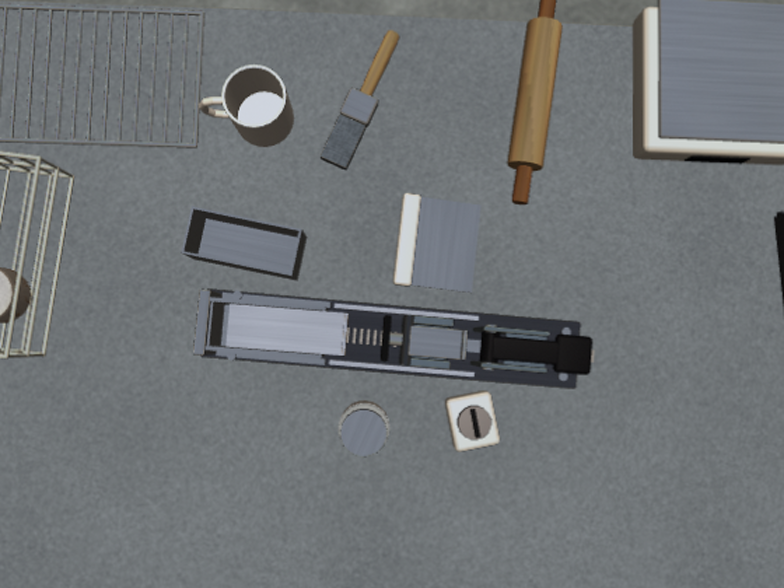

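View pics/side0.png

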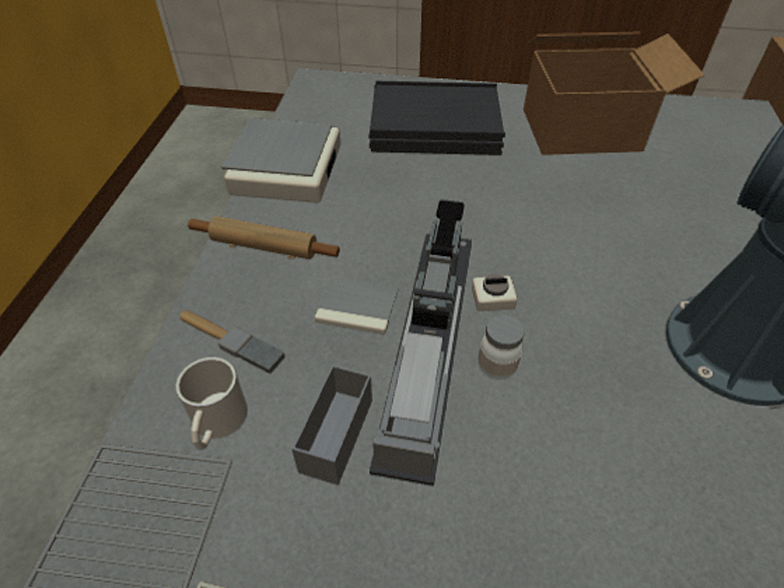

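The top view shows the trigger pad near (573,355)/1.4, the release lever at about (437,341)/1.4, and the end stop on the left. The side view agrees with this layout. Next I measure the positions.

Run:
```python
from h import *
import pickle
cs=pickle.load(open("c0.pkl","rb"));c=cs["top"]
P=cloud(c)
f=c["frame"].astype(int)
print("depth ok",(c["depth"]>0).mean())
pts={"pad":(409,253.6,.110),"lever":(312,244,.103),"lip":(331,246,.11),"jawfront?":(276,241,.088),"stop":(146,230,.07),"lidend":(248,236,.09)}
for k,(u,v,z) in pts.items(): print(k,onplane(c,(u,v),z)[0].round(4),bydepth(c,(u,v))[0].round(4))
# base plate outline: corners at (578,387),(580,321)/1.4, (197,355),(200,290)
for u,v in((578,387),(580,321),(195,356),(200,290)): print(onplane(c,(u/1.4,v/1.4),.012)[0].round(4))
# pad: black pixels at height .1-.12
m=((f.max(2)<45)&(abs(P[...,2]-.11)<.012)).astype(np.uint8)
n,l,s,ce=cv2.connectedComponentsWithStats(m)
for i in range(1,n):
  if s[i,4]>30: print(s[i],ce[i], P[l==i].mean(0).round(4), cv2.minAreaRect(P[l==i][:,:2].astype(np.float32)))
# raised region axis: points z>.02 in the clamp
```

```text
depth ok 0.9960034013605442
pad [ 0.49   -0.1591  0.11  ] [ 0.49   -0.1591  0.1099]
lever [0.5016 0.0034 0.103 ] [0.5016 0.0035 0.1041]
lip [ 0.4992 -0.0277  0.11  ] [ 0.4992 -0.0274  0.1122]
jawfront? [0.505  0.0635 0.088 ] [0.505  0.0635 0.0873]
stop [0.5178 0.2882 0.07  ] [0.5176 0.2854 0.0818]
lidend [0.5122 0.1113 0.09  ] [0.5131 0.1137 0.0185]
[ 0.4463 -0.1953  0.012 ]
[ 0.5343 -0.197   0.012 ]
[0.474 0.312 0.012]
[0.5608 0.3094 0.012 ]
[ 343  237   80   30 1608] [385.30659204 250.66728856] [ 0.4938 -0.1194  0.1087] ((0.4935940206050873, -0.11603450775146484), (0.1329392045736313, 0.045168280601501465), 87.00105285644531)
```

```bash
cat >> h.py <<'E'
from scipy.spatial.transform import Rotation as Ro
AX=np.array([.0533,.9986,0]);AY=np.array([-.9986,.0533,0]);ORG=np.array([.506,.1406,0])
def pose():
    o=ctrl.get_obs();q=o["eef_rot"];return o["eef_pos"],Ro.from_quat([q[1],q[2],q[3],q[0]]),o
def cl(p): p=np.asarray(p)-ORG; return np.array([p@AX,p@AY,p[2]])
def want(x,y,z,RT=None):
    p,R,o=pose();g=ORG+x*AX+y*AY+[0,0,z]
    print("t",o["time_s"],"clamp pos",cl(p).round(4),"F",o["wrist_force"].round(1),"open",round(o["opening"],3))
    print("tool shift cm",(R.inv().apply(g-p)*100).round(2))
    if RT is not None:
        rv=(R.inv()*RT).as_rotvec();print("turn",rv.round(4),"shift after turn",(RT.inv().apply(g-p)*100).round(2))
RTy=Ro.from_matrix(np.c_[np.cross(AX,[0,0,-1]),AX,[0,0,-1]])   # tool y along clamp x
RTx=Ro.from_matrix(np.c_[AX,np.cross([0,0,-1],AX),[0,0,-1]])
Z=Ro.from_euler("z",np.pi)
E
python3 - <<'E'
from h import *
import pickle
c=pickle.load(open("c0.pkl","rb"))["top"];P=cloud(c)
for i in(0,1):
  for n,r in(("y",RTy),("x",RTx)):
    print(n,i);want(-.300,0,.15,r*Z if i else r)
# profile of heights along the clamp axis & pad extents
Q=(P.reshape(-1,3)-ORG);q=np.c_[Q@AX,Q@AY,Q[:,2]]
m=(q[:,0]<-.285)&(q[:,0]>-.35)&(abs(q[:,1])<.05)&(q[:,2]>.09)
print("pad",q[m].min(0),q[m].max(0),m.sum())
for x in np.arange(-.33,.16,.01):
  m=(abs(q[:,0]-x)<.004)&(abs(q[:,1])<.06)
  r=m&(q[:,2]>.05); print(round(x,3),np.median(q[m&(abs(q[:,1])<.006),2]).round(3),q[r,1].min().round(3) if r.any() else "",q[r,1].max().round(3) if r.any() else "",end=" | ")
E
```

```text
y 0
t 0.1 clamp pos [0.3797 0.3224 0.1921] F [ 0.6  0.5 -0.4] open 1.001
tool shift cm [-54.86   4.27 -51.47]
turn [-1.0475 -1.4339 -1.435 ] shift after turn [-32.24 -67.97   4.21]
x 0
t 0.1 clamp pos [0.3797 0.3224 0.1921] F [ 0.6  0.5 -0.4] open 1.001
tool shift cm [-54.86   4.27 -51.47]
turn [-1.5576 -0.2426 -0.2448] shift after turn [-67.97  32.24   4.21]
y 1
t 0.1 clamp pos [0.3797 0.3224 0.1921] F [ 0.6  0.5 -0.4] open 1.001
tool shift cm [-54.86   4.27 -51.47]
turn [-1.3396  0.9786  0.9763] shift after turn [32.24 67.97  4.21]
x 1
t 0.1 clamp pos [0.3797 0.3224 0.1921] F [ 0.6  0.5 -0.4] open 1.001
tool shift cm [-54.86   4.27 -51.47]
turn [-0.3198  2.054   2.0528] shift after turn [ 67.97 -32.24   4.21]
pad [-0.32339617 -0.02415246  0.10176845] [-0.28508448  0.02203581  0.1134858 ] 586
  return _methods._mean(a, axis=axis, dtype=dtype,
  ret = ret.dtype.type(ret / rcount)
```

```bash
python3 - <<'E'
s=open("h.py").read()
i=s.index("RTy=")
s=s[:i]+"RT=Ro.from_matrix(np.c_[AX,[0,0,-1],np.cross(AX,[0,0,-1])])  # tool x along clamp x, tool y down\n"
s=s.replace("ORG=np.array([.506,","ORG=np.array([.508,")
open("h.py","w").write(s)
E
python3 -c "
from h import *
want(-.3,0,.15,RT)"
```

```text
t 0.1 clamp pos [0.3796 0.3244 0.1921] F [ 0.6  0.5 -0.4] open 1.001
tool shift cm [-54.79   4.27 -51.65]
turn [-0.0006 -0.3105 -0.0014] shift after turn [-67.96   4.21 -32.44]
```

```bash
python3 -m jog '[[[-2.5,0,-2.3],[0,-0.104,0],0],[[-2.7,0,-2.1],[0,-0.104,0],0],[[-3,0,-1.8],[0,-0.104,0],0],[[-3.2,0,-1.5],[0,0,0],0],[[-3.2,0,-1.5],[0,0,0],0],[[-3.2,0,-1.5],[0,0,0],0],[[-3.2,0,-1.5],[0,0,0],0],[[-3.2,0,-1.5],[0,0,0],0],[[-3.2,0,-1.5],[0,0,0],0],[[-3.2,0,-1.5],[0,0,0],0],[[-3.2,0,-1.5],[0,0,0],0]]'
python3 -c "
from h import *
want(-.3,0,.13,RT)"
```

```text
time_s: 1.02
eef_pos: [0.3535, 0.1706, 0.1873]
eef_rot: [0.506, -0.505, -0.492, 0.497]
wrist_force: [0.1, -0.1, -0.2]
opening: -0.002
t 1.0167 clamp pos [0.0217 0.1559 0.1873] F [ 0.1 -0.1 -0.2] open -0.002
tool shift cm [-32.6    5.77 -14.65]
turn [-0.0058  0.03   -0.0041] shift after turn [-32.17   5.73 -15.59]
```

```bash
python3 -m jog '[[[-3.3,0,-1.5],[-0.005,0.03,-0.004],0],[[-3.3,0,-1.6],[0,0,0],0],[[-3.3,0,-1.6],[0,0,0],0],[[-3.3,0,-1.6],[0,0,0],0],[[-3.3,0.3,-1.6],[0,0,0],0],[[-3.3,0.5,-1.6],[0,0,0],0],[[-3.3,0.5,-1.6],[0,0,0],0],[[-3.3,0.5,-1.6],[0,0,0],0],[[-3,0.5,-1.5],[0,0,0],0],[[-1.5,0.5,-0.8],[0,0,0],0],[[0,0,0],[0,0,0],0]]'
python3 -c "
from h import *
want(-.3,0,.115,RT)
c=imaging.camera('top');save(c,'top1',(200,120,520,360),2.4)
print(proj(c,ctrl.get_obs()['eef_pos']))"
```

```text
time_s: 1.93
eef_pos: [0.4901, -0.1699, 0.1566]
eef_rot: [-0.515, 0.516, 0.484, -0.484]
wrist_force: [-0.7, 0.2, 0.4]
opening: 0.003
t 1.9333 clamp pos [-0.311   0.0014  0.1566] F [-0.7  0.2  0.4] open 0.003
tool shift cm [ 1.1   4.16 -0.12]
turn [ 0.0016 -0.0099 -0.0007] shift after turn [ 1.1   4.16 -0.14]
[[423.37365687 254.66519485]]
```

View pics/top1.png

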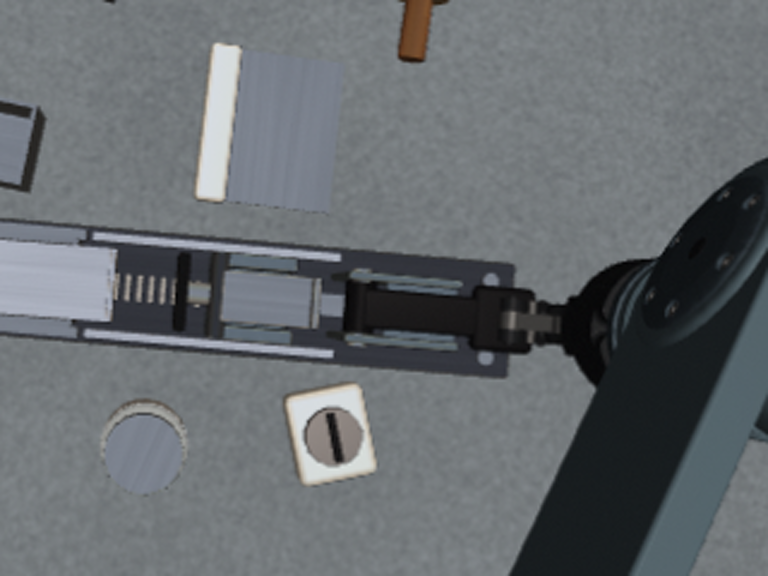

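The picture shows the shut fingers above the pad's rear edge, at about (515,320) in the crop. I move in by 1.1 cm and press the first stroke.

```bash
python3 -m jog '[[[1.1,1.5,-0.1],[0,-0.01,0],0],[[0,1.5,0],[0,0,0],0],[[0,1.2,0],[0,0,0],0],[[0,1,0],[0,0,0],0],[[0,1,0],[0,0,0],0],[[0,1,0],[0,0,0],0],[[0,0.8,0],[0,0,0],0]]'
python3 -c "
from h import *
want(-.3,0,.067,RT)"
```

```text
time_s: 2.57
eef_pos: [0.4907, -0.1513, 0.0757]
eef_rot: [-0.511, 0.513, 0.489, -0.487]
wrist_force: [-0.4, -0.5, 0.5]
opening: 0.001
t 2.5667 clamp pos [-0.2924  0.0017  0.0757] F [-0.4 -0.5  0.5] open 0.001
tool shift cm [-0.76  0.87 -0.17]
turn [0.0033 0.0045 0.0006] shift after turn [-0.76  0.87 -0.17]
```

```bash
python3 -c "
from h import *
c=imaging.camera('side');save(c,'side1',(220,90,420,260),4)
c=imaging.camera('top');P=cloud(c)
Q=P.reshape(-1,3)-ORG;q=np.c_[Q@AX,Q@AY,Q[:,2]]
for x in np.arange(-.33,-.09,.01):
  m=(abs(q[:,0]-x)<.004)&(abs(q[:,1])<.005);print(round(x,3),np.median(q[m,2]).round(3),end=' | ')
"
```

```text
-0.33 0.468 | -0.32 0.47 | -0.31 0.472 | -0.3 0.473 | -0.29 0.473 | -0.28 0.473 | -0.27 0.473 | -0.26 0.471 | -0.25 0.225 | -0.24 0.49 | -0.23 0.483 | -0.22 0.437 | -0.21 0.109 | -0.2 0.108 | -0.19 0.052 | -0.18 0.051 | -0.17 0.114 | -0.16 0.103 | -0.15 0.103 | -0.14 0.103 | -0.13 0.103 | -0.12 0.103 | -0.11 0.103 | -0.1 0.101 |
```

View pics/side1.png

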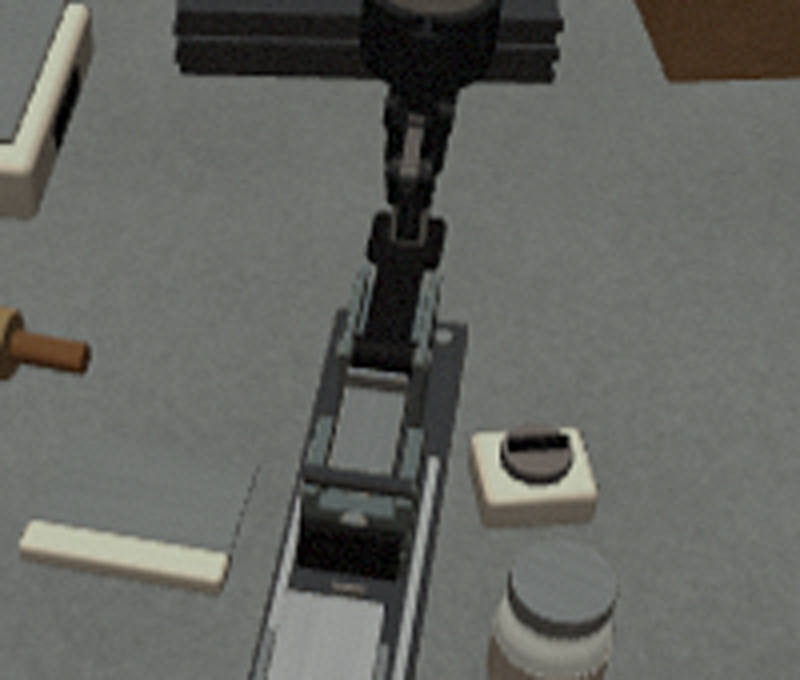

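Fingers rest on the pad at about (410,235), with the trigger partly down and the jaw not moved yet. I keep pressing.

```bash
python3 -m jog '[[[0,0.6,0],[0,0,0],0],[[0,0.4,0],[0,0,0],0]]'
python3 -c "
from h import *
want(-.3,0,.067,RT);print(ctrl.get_obs()['torque'],ctrl.get_obs()['joint_efforts'].round(2))
c=imaging.camera('top');P=cloud(c)
Q=P.reshape(-1,3)-ORG;q=np.c_[Q@AX,Q@AY,Q[:,2]]
for x in np.arange(-.2,-.05,.01):
  m=(abs(q[:,0]-x)<.004)&(abs(q[:,1])<.005);print(round(x,3),np.median(q[m,2]).round(3),end=' | ')
"
```

```text
time_s: 2.83
eef_pos: [0.4912, -0.1522, 0.0663]
eef_rot: [-0.511, 0.513, 0.488, -0.487]
wrist_force: [-3.7, 0.1, 4.8]
opening: -0.001
t 2.8333 clamp pos [-0.2933  0.0012  0.0663] F [-3.7  0.1  4.8] open -0.001
tool shift cm [-0.68 -0.07 -0.11]
turn [ 0.0037  0.0045 -0.0005] shift after turn [-0.68 -0.07 -0.12]
[0.01488955 0.58645367 0.04166313] [ 5.600e-01 -3.869e+01 -2.998e+01  5.000e-01 -1.030e+00  2.000e-02]
-0.2 0.109 | -0.19 0.052 | -0.18 0.051 | -0.17 0.113 | -0.16 0.103 | -0.15 0.102 | -0.14 0.103 | -0.13 0.103 | -0.12 0.102 | -0.11 0.103 | -0.1 0.101 | -0.09 0.075 | -0.08 0.085 | -0.07 0.016 | -0.06 0.946 | -0.05 0.013 |
```

```bash
python3 -c "
from h import *
c=imaging.camera('side');save(c,'side2',(270,110,370,190),8)
print(proj(c,ctrl.get_obs()['eef_pos'])-[270,110], proj(c,ORG-.3*AX+[0,0,.11])-[270,110])
P=cloud(c);Q=P.reshape(-1,3)-ORG;q=np.c_[Q@AX,Q@AY,Q[:,2]].reshape(420,560,3)
for v in range(136,172,3):
  print(v-110,[q[v,u].round(3).tolist() for u in (313,318,323,328)])
"
```

```text
[[49.55696096 53.83454643]] [[50.66674902 38.59486258]]
26 [[-0.489, -0.039, 0.001], [-0.231, -0.004, 0.199], [-0.235, 0.007, 0.198], [-0.279, 0.016, 0.167]]
29 [[-0.474, -0.037, 0.002], [-0.233, -0.004, 0.19], [-0.234, 0.008, 0.191], [0.507, 0.052, 0.759]]
32 [[-0.459, -0.035, 0.003], [-0.25, -0.004, 0.168], [-0.248, 0.007, 0.171], [-0.468, 0.009, 0.003]]
35 [[-0.446, -0.033, 0.002], [-0.288, -0.006, 0.13], [-0.28, 0.006, 0.138], [-0.459, 0.01, -0.001]]
38 [[-0.308, -0.02, 0.103], [-0.286, -0.006, 0.122], [-0.279, 0.007, 0.13], [-0.314, 0.017, 0.103]]
41 [[-0.292, -0.018, 0.106], [-0.279, -0.005, 0.118], [-0.28, 0.007, 0.12], [-0.299, 0.019, 0.106]]
44 [[-0.285, -0.017, 0.103], [-0.283, -0.004, 0.106], [-0.284, 0.008, 0.107], [-0.287, 0.02, 0.106]]
47 [[-0.395, -0.026, -0.0], [-0.269, -0.003, 0.108], [-0.275, 0.009, 0.105], [-0.281, 0.021, 0.102]]
50 [[-0.384, -0.024, -0.002], [-0.26, -0.001, 0.106], [-0.263, 0.011, 0.106], [-0.264, 0.023, 0.107]]
53 [[-0.247, -0.012, 0.106], [-0.247, 0.0, 0.108], [-0.249, 0.012, 0.108], [-0.252, 0.024, 0.108]]
56 [[-0.233, -0.01, 0.109], [-0.237, 0.002, 0.108], [-0.242, 0.013, 0.105], [-0.242, 0.025, 0.107]]
59 [[-0.222, -0.009, 0.109], [-0.226, 0.003, 0.108], [-0.23, 0.015, 0.107], [-0.24, 0.026, 0.099]]
```

View pics/side2.png

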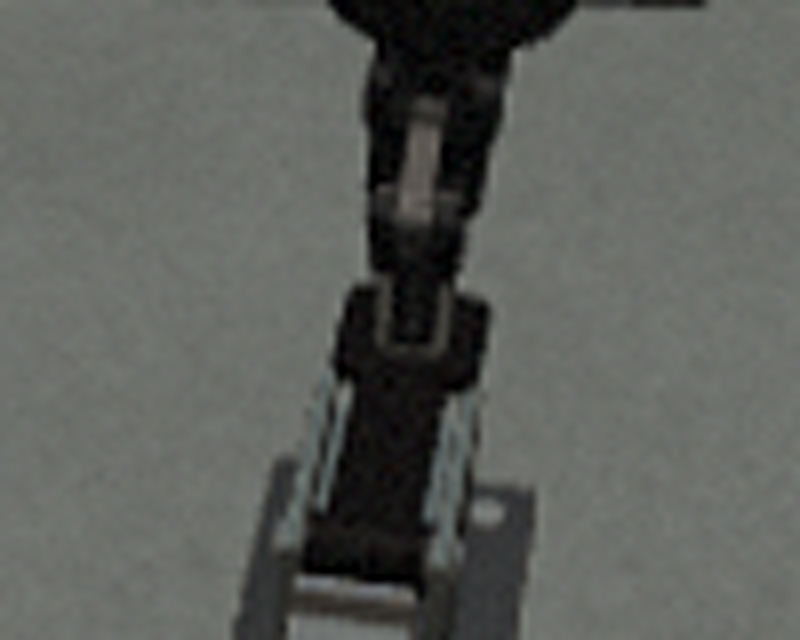

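```bash
python3 -c "
from h import *
c=imaging.camera('side')
P=cloud(c);Q=P.reshape(-1,3)-ORG;q=np.c_[Q@AX,Q@AY,Q[:,2]].reshape(420,560,3)
for v in range(90,158,3):
  print(v-110,[q[v,u].round(3).tolist() for u in (316,319,322,325)])
p,R,o=pose();print(o['time_s'],cl(p),o['wrist_force'],R.as_matrix().round(3).tolist(),o['q'])
"
```

```text
-20 [[-0.271, -0.019, 0.288], [-0.258, -0.012, 0.296], [-0.255, -0.006, 0.299], [-0.253, 0.001, 0.301]]
-17 [[-0.27, -0.019, 0.281], [-0.266, -0.012, 0.284], [-0.263, -0.006, 0.287], [-0.259, 0.001, 0.29]]
-14 [[-0.263, -0.018, 0.279], [-0.263, -0.011, 0.279], [-0.261, -0.005, 0.281], [-0.262, 0.001, 0.281]]
-11 [[-0.261, -0.017, 0.273], [-0.257, -0.01, 0.276], [-0.257, -0.004, 0.276], [-0.27, 0.001, 0.269]]
-8 [[-0.262, -0.017, 0.265], [-0.259, -0.01, 0.267], [-0.258, -0.004, 0.269], [-0.258, 0.003, 0.27]]
-5 [[-0.261, -0.016, 0.258], [-0.259, -0.01, 0.26], [-0.255, -0.003, 0.263], [-0.256, 0.003, 0.263]]
-2 [[-0.261, -0.016, 0.25], [-0.257, -0.009, 0.254], [-0.256, -0.002, 0.255], [-0.256, 0.004, 0.256]]
1 [[-0.258, -0.015, 0.245], [-0.259, -0.008, 0.245], [-0.258, -0.002, 0.247], [-0.257, 0.005, 0.248]]
4 [[-0.261, -0.015, 0.235], [-0.255, -0.008, 0.24], [-0.257, -0.001, 0.24], [-0.258, 0.005, 0.24]]
7 [[-0.281, -0.016, 0.213], [-0.26, -0.007, 0.229], [-0.258, -0.001, 0.232], [-0.256, 0.006, 0.234]]
10 [[-0.272, -0.015, 0.212], [-0.259, -0.007, 0.222], [-0.255, 0.0, 0.226], [-0.25
[... 784 characters left out ...]
.26, 0.005, 0.156], [-0.258, 0.012, 0.159]]
37 [[-0.312, -0.013, 0.104], [-0.279, -0.003, 0.131], [-0.28, 0.004, 0.132], [-0.286, 0.011, 0.128]]
40 [[-0.297, -0.011, 0.106], [-0.278, -0.002, 0.123], [-0.281, 0.005, 0.121], [-0.286, 0.012, 0.119]]
43 [[-0.286, -0.01, 0.106], [-0.287, -0.002, 0.106], [-0.287, 0.005, 0.108], [-0.287, 0.012, 0.108]]
46 [[-0.275, -0.008, 0.105], [-0.275, -0.001, 0.107], [-0.277, 0.006, 0.106], [-0.279, 0.014, 0.106]]
2.9833 [-0.29320112  0.0011868   0.06646444] [-1.86049319 -1.03906394  3.83574842] [[0.049, 0.004, -0.999], [0.999, -0.0, 0.049], [-0.0, -1.0, -0.004]] [-5.32640752e-01  1.99234373e-01  1.86541849e+00  1.87213997e-03
  1.07367522e+00 -2.05521086e+00]
```

```bash
cat >> h.py <<'E'
def look():
    p,R,o=pose();print("t",round(o["time_s"],2),"clamp",cl(p).round(4),"F",o["wrist_force"].round(1))
    c=imaging.camera("side");P=cloud(c);Q=P.reshape(-1,3)-ORG;q=np.c_[Q@AX,Q@AY,Q[:,2]]
    # trigger arm heights by x (side strips of pad, away from finger)
    for x in(-.31,-.30,-.29,-.28,-.26,-.24,-.22):
        m=(abs(q[:,0]-x)<.005)&(abs(abs(q[:,1])-.018)<.004)&(q[:,2]>.03)&(q[:,2]<.135);print(x,np.median(q[m,2]).round(3) if m.any() else None,end=" | ")
    m=(abs(q[:,1])<.02)&(q[:,2]>.095)&(q[:,2]<.125)&(q[:,0]>-.195)&(q[:,0]<.0)
    print("\nlever x range",np.percentile(q[m,0],[1,99]).round(4) if m.any() else None)
    m=(abs(q[:,1])<.02)&(abs(q[:,2]-.0865)<.006)&(q[:,0]>-.06)&(q[:,0]<.135)
    print("lid x range",np.percentile(q[m,0],[.5,99.5]).round(4))
    return c,q
E
python3 -c "
from h import *
look()"
python3 -m jog '[[[-0.2,1,0],[0,0,0],0],[[0,0,0],[0,0,0],0]]'
python3 -c "
from h import *
look();print(ctrl.get_obs()['q'])"
```

```text
t 2.98 clamp [-0.2932  0.0012  0.0665] F [-1.9 -1.   3.8]
-0.31 0.105 | -0.3 0.105 | -0.29 0.105 | -0.28 0.103 | -0.26 0.098 | -0.24 0.095 | -0.22 0.107 | 
lever x range [-0.1946 -0.0962]
lid x range [-0.0273  0.1155]
time_s: 3.2
eef_pos: [0.4924, -0.1544, 0.0579]
eef_rot: [-0.51, 0.514, 0.489, -0.486]
wrist_force: [-2.1, -2.0, 3.7]
opening: -0.001
t 3.2 clamp [-2.955e-01 -2.000e-04  5.790e-02] F [-2.1 -2.   3.7]
-0.31 0.094 | -0.3 0.096 | -0.29 0.097 | -0.28 0.094 | -0.26 0.101 | -0.24 0.095 | -0.22 0.107 | 
lever x range [-0.1944 -0.0963]
lid x range [-0.027   0.1153]
[-0.53584149  0.21344169  1.86702201  0.00286436  1.05464659 -2.05871444]
```

The pad falls 10 mm for a 10 mm command, and the side depth puts the fingertip about 38 mm above the reported TCP height. From here on I'll go by images and force.

```bash
python3 -m jog '[[[-0.2,0.8,0],[0,0,0],0],[[0,0.8,0],[0,0,0],0],[[0,0.8,0],[0,0,0],0],[[0,0.3,0],[0,0,0],0]]'
python3 -c "
from h import *
look()"
```

```text
time_s: 3.58
eef_pos: [0.4957, -0.1565, 0.0358]
eef_rot: [-0.509, 0.516, 0.49, -0.485]
wrist_force: [-4.1, 0.9, 9.6]
opening: 0.001
t 3.58 clamp [-0.2973 -0.0035  0.0358] F [-4.1  0.9  9.6]
-0.31 0.069 | -0.3 0.072 | -0.29 0.076 | -0.28 None | -0.26 0.096 | -0.24 0.094 | -0.22 0.106 | 
lever x range [-0.1947 -0.0865]
lid x range [-0.0275  0.1156]
```

```bash
python3 -m jog '[[[0,0.5,0.2],[0,0,0],0],[[0,0.4,0],[0,0,0],0]]'
python3 -c "
from h import *
look()"
python3 -m jog '[[[0,0.5,0.1],[0,0,0],0],[[0,0.2,0],[0,0,0],0]]'
python3 -c "
from h import *
look();print(pose()[1].as_matrix().round(3).tolist())"
```

```text
time_s: 3.8
eef_pos: [0.4965, -0.1572, 0.0299]
eef_rot: [-0.507, 0.517, 0.491, -0.484]
wrist_force: [-5.6, -0.8, 20.3]
opening: -0.001
t 3.8 clamp [-0.298  -0.0044  0.0299] F [-5.6 -0.8 20.3]
-0.31 0.062 | -0.3 None | -0.29 None | -0.28 None | -0.26 0.093 | -0.24 0.095 | -0.22 0.106 | 
lever x range [-0.1941 -0.0842]
lid x range [-0.0593  0.1158]
time_s: 4.02
eef_pos: [0.4993, -0.1599, 0.0293]
eef_rot: [-0.504, 0.52, 0.492, -0.484]
wrist_force: [-5.3, -1.5, 9.5]
opening: -0.003
t 4.02 clamp [-0.3006 -0.0074  0.0293] F [-5.3 -1.5  9.5]
-0.31 0.062 | -0.3 0.081 | -0.29 0.09 | -0.28 None | -0.26 0.096 | -0.24 0.094 | -0.22 0.106 | 
lever x range [-0.1946 -0.0835]
lid x range [-0.0596  0.1156]
[[0.049, 0.023, -0.999], [0.999, -0.008, 0.048], [-0.007, -1.0, -0.023]]
```

```bash
python3 -m jog '[[[0,-1.2,0.3],[0,0,0],0],[[0,-1.2,0.3],[0,0,0],0],[[0,-1.2,0.2],[0,0,0],0],[[0,-1.2,0],[0,0,0],0],[[0,-0.3,0],[0,0,0],0]]'
python3 -c "
from h import *
c,q=look();want(-.3,.002,.075,RT)
m=(abs(q[:,1])<.025)&(q[:,2]>.03)&(q[:,0]>-.09)&(q[:,0]<-.02)
for x in np.arange(-.2,-.02,.004):
  m=(abs(q[:,0]-x)<.003)&(abs(q[:,1]+.01)<.012);print(round(x,3),np.max(q[m,2]).round(3) if m.any() else None,end=' | ')
"
```

```text
time_s: 4.48
eef_pos: [0.4933, -0.1611, 0.0854]
eef_rot: [-0.502, 0.523, 0.492, -0.483]
wrist_force: [-0.3, -1.0, 0.2]
opening: 0.002
t 4.48 clamp [-0.3021 -0.0014  0.0854] F [-0.3 -1.   0.2]
-0.31 0.112 | -0.3 0.111 | -0.29 0.111 | -0.28 0.109 | -0.26 0.095 | -0.24 0.093 | -0.22 0.106 | 
lever x range [-0.1945 -0.0858]
lid x range [-0.0276  0.1156]
t 4.5333 clamp pos [-0.3021 -0.0014  0.0852] F [1.5 0.  0.1] open 0.0
tool shift cm [0.22 1.01 0.37]
turn [ 0.0312  0.004  -0.0109] shift after turn [0.21 1.02 0.34]
-0.2 0.112 | -0.196 0.111 | -0.192 0.11 | -0.188 0.106 | -0.184 None | -0.18 None | -0.176 None | -0.172 None | -0.168 None | -0.164 0.115 | -0.16 0.117 | -0.156 0.117 | -0.152 0.107 | -0.148 0.107 | -0.144 0.106 | -0.14 0.106 | -0.136 0.106 | -0.132 0.106 | -0.128 0.106 | -0.124 0.106 | -0.12 0.106 | -0.116 0.106 | -0.112 0.106 | -0.108 0.106 | -0.104 0.106 | -0.1 0.107 | -0.096 0.107 | -0.092 0.106 | -0.088 0.105 | -0.084 0.103 | -0.08 0.078 | -0.076 None | -0.072 0.087 | -0.068 0.089 | -0.064 0.089 | -0.06 0.088 | -0.056 None | -0.052 None | -0.048 None | -0.044 None | -0.04 None | -0.036 None | -0.032 0.086 | -0.028 0.089 | -0.024 0.09 | -0.02 0.09 |
```

```bash
python3 -m jog '[[[0.2,1,0.3],[0.031,0.004,-0.011],0],[[0,1,0],[0,0,0],0],[[0,1,0],[0,0,0],0],[[0,1,0.1],[0,0,0],0],[[0,0.9,0.1],[0,0,0],0],[[0,0.7,0.1],[0,0,0],0],[[0,0.6,0.1],[0,0,0],0],[[0,0.5,0.1],[0,0,0],0]]'
cat >> h.py <<'E'
def prof(q):
    for x in np.arange(-.18,-.02,.004):
        m=(abs(q[:,0]-x)<.003)&(abs(q[:,1]+.005)<.016)&(q[:,2]<.13);print(round(x,3),np.max(q[m,2]).round(3) if m.any() else None,end=' | ')
    print()
E
python3 -c "
from h import *
c,q=look();want(-.3,.002,.028,RT);prof(q)
"
```

```text
time_s: 5.2
eef_pos: [0.4971, -0.1649, 0.0251]
eef_rot: [-0.504, 0.521, 0.49, -0.484]
wrist_force: [-13.8, 3.4, 45.3]
opening: -0.001
t 5.2 clamp [-0.3057 -0.0054  0.0251] F [-13.8   3.4  45.3]
-0.31 0.06 | -0.3 0.074 | -0.29 0.134 | -0.28 None | -0.26 0.094 | -0.24 0.094 | -0.22 0.106 | 
lever x range [-0.1944 -0.0714]
lid x range [-0.0545  0.1154]
t 5.25 clamp pos [-0.3063 -0.0061  0.0251] F [-6.6 -3.2 35. ] open 0.003
tool shift cm [ 0.62 -0.32  0.8 ]
turn [ 0.025   0.0014 -0.0123] shift after turn [ 0.63 -0.29  0.81]
-0.18 None | -0.176 None | -0.172 None | -0.168 None | -0.164 None | -0.16 None | -0.156 None | -0.152 None | -0.148 0.11 | -0.144 0.11 | -0.14 0.108 | -0.136 0.1 | -0.132 0.1 | -0.128 0.103 | -0.124 0.102 | -0.12 0.102 | -0.116 0.102 | -0.112 0.102 | -0.108 0.103 | -0.104 0.103 | -0.1 0.103 | -0.096 0.103 | -0.092 0.105 | -0.088 0.106 | -0.084 0.107 | -0.08 0.107 | -0.076 0.105 | -0.072 0.105 | -0.068 0.101 | -0.064 0.078 | -0.06 0.085 | -0.056 0.089 | -0.052 0.089 | -0.048 0.089 | -0.044 0.087 | -0.04 None | -0.036 None | -0.032 None | -0.028 0.091 | -0.024 0.091 |
```

```bash
python3 -m jog '[[[0,-1.2,0.2],[0,0,0],0],[[0.2,-1.2,0.3],[0.012,0,-0.006],0],[[0.2,-1.2,0.2],[0.013,0,-0.006],0],[[0.1,-1.2,0],[0,0,0],0],[[0,0,0],[0,0,0],0]]'
python3 -c "
from h import *
c,q=look();want(-.3,.002,.028,RT);prof(q)
"
```

```text
time_s: 5.67
eef_pos: [0.4929, -0.1628, 0.0739]
eef_rot: [-0.51, 0.516, 0.487, -0.486]
wrist_force: [0.7, -0.5, -0.7]
opening: 0.001
t 5.67 clamp [-0.3038 -0.0011  0.0739] F [ 0.7 -0.5 -0.7]
-0.31 0.111 | -0.3 0.111 | -0.29 0.111 | -0.28 0.109 | -0.26 0.096 | -0.24 0.094 | -0.22 0.106 | 
lever x range [-0.1947 -0.0726]
lid x range [-0.0556  0.1152]
t 5.7167 clamp pos [-3.034e-01 -2.000e-04  7.260e-02] F [0.6 0.2 0.1] open 0.001
tool shift cm [0.36 4.46 0.25]
turn [ 0.0065  0.0006 -0.0045] shift after turn [0.34 4.46 0.22]
-0.18 None | -0.176 None | -0.172 None | -0.168 None | -0.164 None | -0.16 None | -0.156 None | -0.152 0.107 | -0.148 0.111 | -0.144 0.111 | -0.14 0.11 | -0.136 0.1 | -0.132 0.1 | -0.128 0.101 | -0.124 0.101 | -0.12 0.102 | -0.116 0.102 | -0.112 0.102 | -0.108 0.104 | -0.104 0.104 | -0.1 0.104 | -0.096 0.104 | -0.092 0.104 | -0.088 0.105 | -0.084 0.106 | -0.08 0.105 | -0.076 0.105 | -0.072 0.105 | -0.068 0.077 | -0.064 0.077 | -0.06 0.086 | -0.056 0.089 | -0.052 0.09 | -0.048 0.089 | -0.044 0.071 | -0.04 None | -0.036 None | -0.032 0.086 | -0.028 0.09 | -0.024 0.09 |
```

```bash
python3 -m jog '[[[0.3,0.9,0.2],[0.006,0,-0.004],0],[[0,0.9,0],[0,0,0],0],[[0,0.9,0.1],[0,0,0],0],[[0.1,0.8,0.1],[0,0,0],0],[[0.1,0.6,0.1],[0,0,0],0],[[0,0.5,0.2],[0,0,0],0]]'
python3 -c "
from h import *
c,q=look();want(-.3,.002,.028,RT)
"
```

```text
time_s: 6.22
eef_pos: [0.4919, -0.157, 0.0271]
eef_rot: [-0.51, 0.517, 0.489, -0.483]
wrist_force: [-17.6, 16.2, 87.7]
opening: -0.001
t 6.22 clamp [-2.981e-01  2.000e-04  2.710e-02] F [-17.6  16.2  87.7]
-0.31 0.085 | -0.3 None | -0.29 0.112 | -0.28 0.131 | -0.26 0.096 | -0.24 0.093 | -0.22 0.106 | 
lever x range [-0.1943 -0.0594]
lid x range [-0.0423  0.1152]
t 6.2667 clamp pos [-0.2982  0.0003  0.0279] F [-16.7  10.8  60.8] open 0.001
tool shift cm [-0.19 -0.01  0.17]
turn [ 0.0128  0.0001 -0.0008] shift after turn [-0.19 -0.01  0.17]
```

```bash
python3 -m jog '[[[0,-0.8,0.1],[0.006,0,0],0],[[0,-1.2,0.1],[0.006,0,0],0],[[0,-1.2,0],[0,0,0],0],[[0,-1.0,0],[0,0,0],0],[[0,-0.2,0],[0,0,0],0]]'
python3 -c "
from h import *
c,q=look();want(-.3,.002,.031,RT)
"
```

```text
time_s: 6.68
eef_pos: [0.4896, -0.1564, 0.0713]
eef_rot: [-0.513, 0.513, 0.487, -0.487]
wrist_force: [2.3, -1.1, 2.9]
opening: -0.001
t 6.68 clamp [-0.2976  0.0025  0.0713] F [ 2.3 -1.1  2.9]
-0.31 0.111 | -0.3 0.111 | -0.29 0.111 | -0.28 0.108 | -0.26 0.094 | -0.24 0.094 | -0.22 0.106 | 
lever x range [-0.1946 -0.0591]
lid x range [-0.043   0.1154]
t 6.7333 clamp pos [-0.2976  0.0025  0.071 ] F [ 1.6 -0.8  5.2] open -0.001
tool shift cm [-0.24  4.   -0.05]
turn [ 0.0006  0.001  -0.0006] shift after turn [-0.24  4.   -0.05]
```

```bash
python3 -m jog '[[[-0.1,-0.5,0],[0,0,0],0],[[0,0,0],[0,0,0],0],[[0,0.8,0],[0,0,0],0],[[0,0.8,0],[0,0,0],0],[[0,0.8,0.1],[0,0,0],0],[[0.1,0.7,0.1],[0,0,0],0],[[0.1,0.6,0.1],[0,0,0],0],[[0,0.3,0.2],[0,0,0],0],[[0,0.2,0],[0,0,0],0]]'
python3 -c "
from h import *
c,q=look();want(-.3,.002,.030,RT)
"
```

```text
time_s: 7.48
eef_pos: [0.488, -0.1549, 0.0308]
eef_rot: [-0.512, 0.515, 0.488, -0.484]
wrist_force: [-7.2, 2.3, 24.4]
opening: 0.001
t 7.48 clamp [-0.2961  0.0042  0.0308] F [-7.2  2.3 24.4]
-0.31 0.061 | -0.3 0.112 | -0.29 0.092 | -0.28 0.133 | -0.26 0.095 | -0.24 0.093 | -0.22 0.105 | 
lever x range [-0.1944 -0.0487]
lid x range [-0.0324  0.1196]
t 7.5333 clamp pos [-0.2961  0.0043  0.0308] F [-3.7  1.6 20.4] open 0.001
tool shift cm [-0.39  0.08 -0.23]
turn [ 0.0071 -0.0007  0.0009] shift after turn [-0.39  0.08 -0.23]
```

```bash
python3 -m jog '[[[0,0.3,-0.1],[0,0,0],0],[[0,0.1,0],[0,0,0],0]]'
python3 -c "
from h import *
c,q=look()"
python3 -m jog '[[[0,-0.8,0],[0.006,0,0],0],[[-0.1,-1.2,0],[0,0,0],0],[[-0.1,-1.2,-0.1],[0,0,0],0],[[0,-1.2,-0.1],[0,0,0],0],[[0,-0.3,0],[0,0,0],0],[[0,0,0],[0,0,0],0]]'
python3 -c "
from h import *
c,q=look();want(-.3,.002,.030,RT)
"
```

```text
time_s: 7.7
eef_pos: [0.4884, -0.1551, 0.0302]
eef_rot: [-0.512, 0.514, 0.488, -0.485]
wrist_force: [-11.1, 3.7, 28.8]
opening: -0.002
t 7.7 clamp [-0.2963  0.0038  0.0302] F [-11.1   3.7  28.8]
-0.31 0.061 | -0.3 0.081 | -0.29 0.089 | -0.28 0.129 | -0.26 0.103 | -0.24 0.094 | -0.22 0.106 | 
lever x range [-0.1947 -0.0482]
lid x range [-0.0318  0.1198]
time_s: 8.25
eef_pos: [0.4875, -0.1563, 0.0749]
eef_rot: [0.516, -0.51, -0.486, 0.487]
wrist_force: [0.0, 0.2, 0.2]
opening: -0.002
t 8.25 clamp [-0.2976  0.0046  0.0749] F [0.  0.2 0.2]
-0.31 0.111 | -0.3 0.111 | -0.29 0.111 | -0.28 0.108 | -0.26 0.094 | -0.24 0.103 | -0.22 0.106 | 
lever x range [-0.1944 -0.0496]
lid x range [-0.0333  0.12  ]
t 8.3 clamp pos [-0.2975  0.0049  0.0745] F [ 0.1 -0.5 -0.8] open 0.001
tool shift cm [-0.27  4.45 -0.32]
turn [-0.0082  0.0001  0.0043] shift after turn [-0.25  4.45 -0.29]
```

```bash
python3 -m jog '[[[-0.2,0.8,-0.3],[-0.008,0,0.004],0],[[0,0.8,0],[0,0,0],0],[[0,0.8,0],[0,0,0],0],[[0,0.8,0.1],[0,0,0],0],[[0.1,0.6,0.1],[0,0,0],0],[[0,0.4,0.1],[0,0,0],0],[[0,0.3,0.1],[0,0,0],0]]'
python3 -c "
from h import *
c,q=look();want(-.3,.002,.030,RT)
"
```

```text
time_s: 8.88
eef_pos: [0.491, -0.157, 0.03]
eef_rot: [-0.511, 0.515, 0.489, -0.484]
wrist_force: [-2.3, 4.3, 22.9]
opening: 0.002
t 8.88 clamp [-0.2981  0.0011  0.03  ] F [-2.3  4.3 22.9]
-0.31 0.062 | -0.3 0.066 | -0.29 0.113 | -0.28 0.123 | -0.26 0.094 | -0.24 0.093 | -0.22 0.102 | 
lever x range [-0.1943 -0.0372]
lid x range [-0.0203  0.1311]
t 8.9333 clamp pos [-0.298   0.0012  0.0299] F [-2.4  2.3 19.3] open 0.0
tool shift cm [-0.21 -0.01  0.08]
turn [ 0.0087 -0.0008  0.0012] shift after turn [-0.21 -0.01  0.08]
```

```bash
python3 -m jog '[[[0,0.2,0],[0,0,0],0],[[0,-0.8,0],[0.008,0,0],0],[[-0.1,-1.2,0],[0,0,0],0],[[-0.1,-1.2,0],[0,0,0],0],[[0,-1.2,0],[0,0,0],0],[[0,-0.3,0],[0,0,0],0],[[0,0,0],[0,0,0],0]]'
python3 -c "
from h import *
c,q=look();want(-.3,.002,.030,RT)
"
```

```text
time_s: 9.52
eef_pos: [0.4899, -0.1585, 0.0764]
eef_rot: [0.515, -0.512, -0.487, 0.486]
wrist_force: [-0.1, -0.6, -0.4]
opening: -0.003
t 9.52 clamp [-0.2996  0.0021  0.0764] F [-0.1 -0.6 -0.4]
-0.31 0.112 | -0.3 0.112 | -0.29 0.111 | -0.28 0.108 | -0.26 0.099 | -0.24 0.095 | -0.22 0.106 | 
lever x range [-0.1943 -0.0372]
lid x range [-0.0211  0.1316]
t 9.5667 clamp pos [-0.2996  0.0022  0.0761] F [1.4 1.  0.2] open 0.002
tool shift cm [-0.06  4.61 -0.03]
turn [-0.0023 -0.0006  0.0034] shift after turn [-0.04  4.61 -0.02]
```

```bash
python3 -m jog '[[[0,0.9,0],[0,0,0],0],[[0,0.8,0],[0,0,0],0],[[0,0.8,0],[0,0,0],0],[[0,0.8,0.1],[0,0,0],0],[[0.1,0.6,0.1],[0,0,0],0],[[0,0.4,0.1],[0,0,0],0],[[0,0.3,0.1],[0,0,0],0],[[0,0.2,0],[0,0,0],0]]'
python3 -c "
from h import *
c,q=look()"
python3 -m jog '[[[0,-0.8,0],[0.008,0,0],0],[[-0.1,-1.2,0],[0,0,0],0],[[-0.1,-1.2,0],[0,0,0],0],[[0,-1.2,0],[0,0,0],0],[[0,-0.3,0],[0,0,0],0],[[0,0,0],[0,0,0],0]]'
python3 -c "
from h import *
c,q=look();want(-.3,.002,.030,RT)
c=imaging.camera('top');save(c,'top2',(120,170,340,300),3.6)
P=cloud(c);Q=P.reshape(-1,3)-ORG;q=np.c_[Q@AX,Q@AY,Q[:,2]]
m=(abs(q[:,1])<.02)
for x in np.arange(-.11,.16,.004):
  n=m&(abs(q[:,0]-x)<.003)&(q[:,2]<.2)&(q[:,2]>0);print(round(x,3),np.median(q[n,2]).round(3) if n.any() else None,end=' | ')
"
```

```text
time_s: 10.23
eef_pos: [0.4917, -0.1574, 0.0286]
eef_rot: [-0.512, 0.515, 0.489, -0.483]
wrist_force: [-14.2, 6.1, 43.5]
opening: -0.002
t 10.23 clamp [-0.2985  0.0004  0.0286] F [-14.2   6.1  43.5]
-0.31 0.062 | -0.3 None | -0.29 0.116 | -0.28 0.132 | -0.26 0.093 | -0.24 0.094 | -0.22 0.102 | 
lever x range [-0.1942 -0.0245]
lid x range [-0.0098  0.1338]
time_s: 10.78
eef_pos: [0.4896, -0.159, 0.0747]
eef_rot: [0.516, -0.511, -0.487, 0.486]
wrist_force: [-0.1, -0.8, -0.4]
opening: -0.002
t 10.78 clamp [-0.3001  0.0024  0.0747] F [-0.1 -0.8 -0.4]
-0.31 0.111 | -0.3 0.111 | -0.29 0.111 | -0.28 0.108 | -0.26 0.095 | -0.24 0.095 | -0.22 0.106 | 
lever x range [-0.1945 -0.0274]
lid x range [-0.0114  0.1342]
t 10.8333 clamp pos [-0.3001  0.0026  0.0743] F [-0.3 -0.3 -0.7] open -0.002
tool shift cm [-0.02  4.43 -0.08]
turn [-0.0049 -0.0016  0.0063] shift after turn [ 0.    4.43 -0.06]
-0.11 0.048 | -0.106 0.105 | -0.102 0.107 | -0.098 0.098 | -0.094 0.096 | -0.09 0.097 | -0.086 0.097 | -0.082 0.097 | -0.078 0.098 | -0.074 0.099 | -0.07 0.099 | -0.066 0.099 | -0.062 0.099 | -0.058 0.1 | -0.054 0.101 | -0.05 0.101 | -0.046 0.101 | -0.042 0.101 | -0.038 0.102 | -0.034 0.102 | -0.03 0.101 | -0.026 0.076 | -0.022 0.013 | -0.018 0.015 | -0.014 0.071 | -0.01 0.085 | -0.006 0.086 | -0.002 0.086 | 0.002 0.086 | 0.006 0.086 | 0.01 0.087 | 0.014 0.086 | 0.018 0.086 | 0.022 0.087 | 0.026 0.086 | 0.03 0.086 | 0.034 0.086 | 0.038 0.086 | 0.042 0.087 | 0.046 0.087 | 0.05 0.086 | 0.054 0.086 | 0.058 0.086 | 0.062 0.086 | 0.066 0.086 | 0.07 0.087 | 0.074 0.087 | 0.078 0.086 | 0.082 0.086 | 0.086 0.087 | 0.09 0.087 | 0.094 0.086 | 0.098 0.087 | 0.102 0.087 | 0.106 0.086 | 0.11 0.086 | 0.114 0.086 | 0.118 0.086 | 0.122 0.087 | 0.126 0.087 | 0.13 0.087 | 0.134 0.087 | 0.138 0.087 | 0.142 0.086 | 0.146 0.08 | 0.15 0.08 | 0.154 0.08 | 0.158 0.08 |
```

View pics/top2.png

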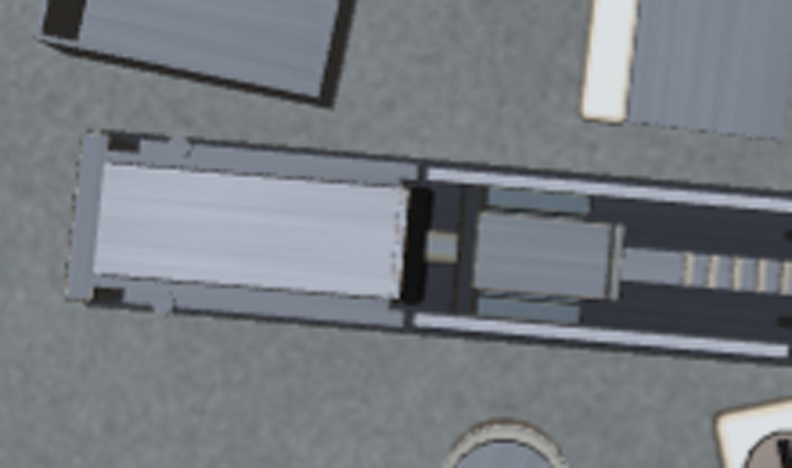

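The lid now ends flush at the end stop (pixel 103) with its tab near pixel 403, about 143 mm apart, so it is shut or nearly so. I'll measure the jaw travel and pad compression from the lip and pad edges in the top views.

```bash
python3 -c "
from h import *
import pickle
c0=pickle.load(open('c0.pkl','rb'))['top'];c1=imaging.camera('top')
pickle.dump(c1,open('c1.pkl','wb'))
for n,c in(('0',c0),('1',c1)):
  for z,y,lo,hi in((.110,0,-.19,-.04),(.086,-.012,-.12,.16)):
    xs=np.arange(lo,hi,.001)
    uv=np.array([np.mean([proj(c,ORG+x*AX+(y+d)*AY+[0,0,z])[0] for d in(-.004,0,.004)],0) for x in xs]).astype(np.float32)
    g=cv2.remap(cv2.cvtColor(c['frame'],cv2.COLOR_RGB2GRAY).astype(np.float32),uv[:,0],uv[:,1],cv2.INTER_LINEAR)
    print(n,z);print(' '.join(f'{int(round(x*1000))}:{int(v)}' for x,v in zip(xs,g) if (z>.1) or x<.02 or x>.12))
"
```

```text
0 0.11
-190:18 -189:52 -188:82 -187:111 -186:118 -185:122 -184:122 -183:122 -182:121 -181:122 -180:123 -179:122 -178:122 -177:122 -176:122 -175:122 -174:122 -173:117 -172:107 -171:111 -170:115 -169:119 -168:107 -167:78 -166:80 -165:89 -164:108 -163:119 -162:123 -161:124 -160:124 -159:123 -158:123 -157:123 -156:124 -155:124 -154:124 -153:124 -152:124 -151:124 -150:124 -149:123 -148:123 -147:124 -146:125 -145:125 -144:124 -143:123 -142:123 -141:123 -140:123 -139:123 -138:123 -137:122 -136:123 -135:123 -134:123 -133:123 -132:123 -131:123 -130:123 -129:123 -128:123 -127:123 -126:123 -125:124 -124:124 -123:124 -122:124 -121:123 -120:122 -119:122 -118:122 -117:122 -116:122 -115:123 -114:123 -113:123 -112:123 -111:123 -110:123 -109:123 -108:123 -107:123 -106:122 -105:121 -104:94 -103:69 -102:53 -101:48 -100:48 -99:47 -98:45 -97:41 -96:55 -95:77 -94:99 -93:115 -92:120 -91:122 -90:122 -89:122 -88:122 -87:122 -86:122 -85:123 -84:123 -83:123 -82:123 -81:103 -80:73 -79:43 -78:23 -77:18 -76:17 -75:17 -74:16 -73:17 -72:23 -71:62 -70:108 -69:92 -68:74 -67:54 -66:49 -65:52 -64:101 -63:133 -62:138 -6
[... 3689 characters left out ...]
3:31 -2:86 -1:155 0:167 1:172 2:164 3:163 4:166 5:169 6:171 7:171 8:171 9:171 10:171 11:170 12:171 13:171 14:171 15:171 16:171 17:171 18:171 19:170 120:175 121:174 122:174 123:175 124:175 125:175 126:175 127:174 128:174 129:174 130:175 131:175 132:175 133:175 134:175 135:174 136:174 137:174 138:174 139:174 140:174 141:174 142:166 143:139 144:127 145:127 146:128 147:129 148:129 149:129 150:129 151:129 152:128 153:131 154:128 155:111 156:115 157:125 158:125 159:125<string>:11: DeprecationWarning: Conversion of an array with ndim > 0 to a scalar is deprecated, and will error in future. Ensure you extract a single element from your array before performing this operation. (Deprecated NumPy 1.25.)
```

The jaw travel is about 0.069–0.072 m and the rubber pad shows almost no compression, so I can't say the lid is fully shut. The sprung pad allows one more stroke, so I make it gently and check whether the lid moves.

```bash
python3 -m jog '[[[0,0.8,0],[-0.005,0,0.006],0],[[0,0.8,0],[0,0,0],0],[[0,0.8,0],[0,0,0],0],[[0,0.8,0.1],[0,0,0],0],[[0.1,0.6,0.1],[0,0,0],0],[[0,0.4,0.1],[0,0,0],0],[[0,0.2,0.1],[0,0,0],0]]'
cat >> h.py <<'E'
def meas():
    c=imaging.camera("top");g0=cv2.cvtColor(c["frame"],cv2.COLOR_RGB2GRAY).astype(np.float32)
    for n,z,y,lo,hi in(("lip",.110,0,-.19,-.04),("edges",.086,-.012,-.12,.02)):
        xs=np.arange(lo,hi,.0005)
        uv=np.array([np.mean([proj(c,ORG+x*AX+(y+d)*AY+[0,0,z])[0] for d in(-.004,0,.004)],0) for x in xs]).astype(np.float32)
        g=cv2.remap(g0,uv[:,0],uv[:,1],cv2.INTER_LINEAR).ravel()
        if n=="lip": continue
        d=np.abs(g[2:]-g[:-2])
        print(n,[(round(xs[i+1]*1000,1),int(g[i+2]-g[i])) for i in range(1,len(d)-1) if d[i]>=d[i-1] and d[i]>d[i+1] and d[i]>9])
    return c
E
python3 -c "
from h import *
c,q=look();meas();want(-.3,.002,.03,RT)"
```

```text
time_s: 11.52
eef_pos: [0.4906, -0.1576, 0.0333]
eef_rot: [-0.512, 0.515, 0.488, -0.484]
wrist_force: [-2.7, 3.8, 17.8]
opening: 0.005
t 11.52 clamp [-0.2987  0.0015  0.0333] F [-2.7  3.8 17.8]
-0.31 0.065 | -0.3 0.071 | -0.29 0.117 | -0.28 None | -0.26 0.096 | -0.24 0.093 | -0.22 0.107 | 
lever x range [-0.1941 -0.0142]
lid x range [-0.0103  0.1345]
edges [(np.float64(-90.5), 40), (np.float64(-89.0), 9), (np.float64(-87.0), -12), (np.float64(-84.0), 9), (np.float64(-22.0), -28), (np.float64(-20.5), -17), (np.float64(-12.5), -10), (np.float64(-2.0), 78)]
t 11.6167 clamp pos [-0.2987  0.0016  0.0333] F [-1.5  4.5 15.7] open 0.001
tool shift cm [-0.13  0.33  0.04]
turn [ 0.0077 -0.0021  0.0015] shift after turn [-0.13  0.33  0.04]
```

The lid edge stayed put (-2.0 mm against -2.2 mm) while the jaw moved about 13 mm into its sprung pad, so the lid is fully shut. I lift off and go to the release lever.

```bash
python3 -m jog '[[[0,-0.8,0],[0.008,0,0],0],[[0,-1.5,0],[0,0,0],0],[[0,-2,0],[0,0,0],0],[[0,-2,0],[0,0,0],0],[[0.5,-1,0],[0,0,0],0],[[2.5,0,0],[0,0,0],0],[[3,0,0],[0,0,0],0],[[3,0,0],[0,0,0],0],[[3,0,0],[0,0,0],0],[[2,0,0],[0,0,0],0],[[0.5,0,0],[0,0,0],0],[[0,0,0],[0,0,0],0]]'
python3 -c "
from h import *
c,q=look();meas();want(-.08,0,.085,RT)
c=imaging.camera('wrist');save(c,'w1',s=1.2)
prof(q)"
```

```text
time_s: 12.62
eef_pos: [0.4929, -0.0036, 0.0992]
eef_rot: [0.521, -0.508, -0.484, 0.486]
wrist_force: [0.1, -0.3, 0.7]
opening: 0.001
t 12.62 clamp [-0.1448  0.0074  0.0992] F [ 0.1 -0.3  0.7]
-0.31 0.111 | -0.3 0.112 | -0.29 0.111 | -0.28 0.107 | -0.26 0.094 | -0.24 0.092 | -0.22 0.093 | 
lever x range [-0.1932 -0.0146]
lid x range [-0.0102  0.1341]
edges [(np.float64(-118.0), 11), (np.float64(-116.5), 10), (np.float64(-113.0), -12), (np.float64(-101.0), 11), (np.float64(-90.5), 34), (np.float64(-89.0), 13), (np.float64(-87.5), -20), (np.float64(-85.5), 10), (np.float64(-22.0), -28), (np.float64(-20.5), -18), (np.float64(-12.0), -11), (np.float64(-2.0), 77)]
t 12.7167 clamp pos [-0.1463  0.0072  0.0994] F [ 0.5 -0.4 -0.4] open 0.002
tool shift cm [ 6.62  1.49 -0.69]
turn [-0.0156 -0.0078  0.0095] shift after turn [ 6.63  1.44 -0.72]
-0.18 0.06 | -0.176 0.06 | -0.172 0.06 | -0.168 0.059 | -0.164 0.061 | -0.16 0.061 | -0.156 0.059 | -0.152 0.059 | -0.148 0.061 | -0.144 0.059 | -0.14 0.059 | -0.136 None | -0.132 None | -0.128 None | -0.124 None | -0.12 None | -0.116 None | -0.112 None | -0.108 None | -0.104 None | -0.1 None | -0.096 None | -0.092 0.114 | -0.088 0.116 | -0.084 0.116 | -0.08 0.105 | -0.076 0.105 | -0.072 0.104 | -0.068 0.104 | -0.064 0.105 | -0.06 0.105 | -0.056 0.105 | -0.052 0.105 | -0.048 0.106 | -0.044 0.107 | -0.04 0.106 | -0.036 0.105 | -0.032 0.106 | -0.028 0.106 | -0.024 0.107 |
```

```bash
python3 -m jog '[[[2.5,0,-0.3],[-0.008,-0.004,0.005],0],[[3,0,-0.3],[-0.007,-0.004,0.004],0],[[1.8,0,0],[0,0,0],0],[[0,0,0],[0,0,0],0],[[0,0,0],[0,0,0],0]]'
python3 -c "
from h import *
p,R,o=pose();print(cl(p))
want(-.064,0,.07,RT)
c=imaging.camera('side');save(c,'s3',(240,100,380,220),5.5)
P=cloud(c);Q=P.reshape(-1,3)-ORG;q=np.c_[Q@AX,Q@AY,Q[:,2]].reshape(420,560,3)
m=(abs(q[...,0]+.05)<.015)&(abs(q[...,1])<.015)&(q[...,2]<.22)&(q[...,2]>.07)
print(np.unique(q[m][:,2].round(3),return_counts=True))
"
```

```text
time_s: 13.18
eef_pos: [0.5058, 0.0616, 0.0994]
eef_rot: [-0.515, 0.517, 0.483, -0.484]
wrist_force: [0.8, -0.0, -0.0]
opening: -0.002
[-0.07901372 -0.00202613  0.09941646]
t 13.1833 clamp pos [-0.079  -0.002   0.0994] F [ 0.8 -0.  -0. ] open -0.002
tool shift cm [1.5  2.94 0.22]
turn [ 0.0014 -0.0114 -0.002 ] shift after turn [1.5  2.94 0.2 ]
(array([0.101, 0.102, 0.103, 0.104, 0.105, 0.106, 0.151, 0.152, 0.156,
       0.159, 0.161, 0.164, 0.165, 0.185, 0.186, 0.187, 0.188, 0.189,
       0.19 , 0.191, 0.192, 0.193, 0.194, 0.196, 0.198, 0.199, 0.2  ,
       0.201, 0.202, 0.203, 0.204, 0.205, 0.206, 0.207, 0.208, 0.209,
       0.21 , 0.211, 0.212, 0.213, 0.214, 0.215, 0.216, 0.218, 0.219,
       0.22 ]), array([10, 28, 51, 42, 22,  4,  1,  1,  1,  1,  1,  3,  2,  1,  2,  2,  2,
        2,  2,  2,  1,  1,  2,  1,  1,  1,  3,  3,  4,  5,  1,  4,  2,  7,
        2,  6,  1,  1,  1,  3,  1,  2,  2,  3,  5,  1]))
```

View pics/s3.png

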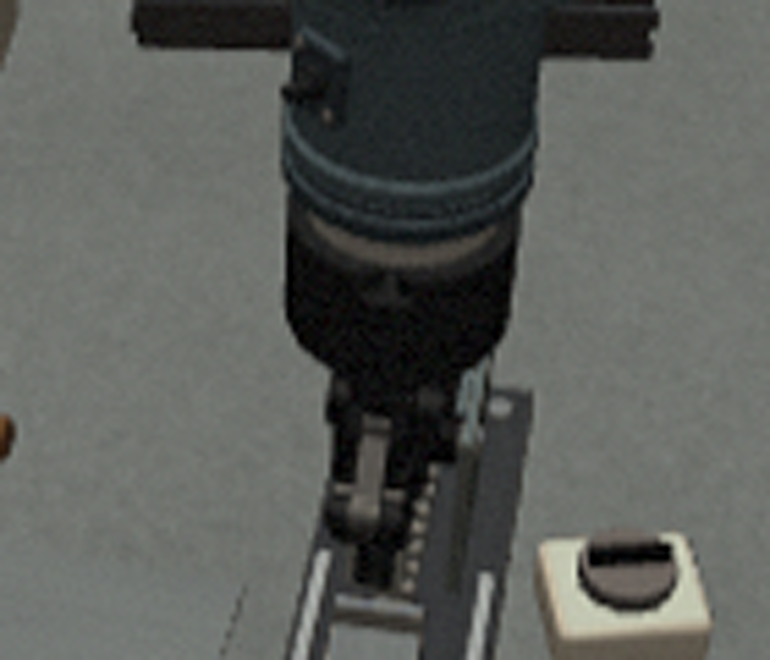

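The fingertip shows at about (375,585) and the lip at about (380,605) in the crop. I check that against projections.

```bash
python3 -c "
from h import *
c=imaging.camera('side')
f=lambda x,y,z:((proj(c,ORG+x*AX+y*AY+[0,0,z])[0]-[240,100])*5.5).round()
print('lip',f(-.086,0,.115))
for x in(-.0645,-.079,-.0935):
  for z in(.0994,.118,.137): print(x,z,f(x,-.002,z))
P=cloud(c);Q=P.reshape(-1,3)-ORG;q=np.c_[Q@AX,Q@AY,Q[:,2]].reshape(420,560,3)
for v in range(170,216,3): print(v,round((v-100)*5.5),[q[v,u].round(3).tolist() for u in(305,308,311)])
cw=imaging.camera('wrist');save(cw,'w2',s=1.2)
print(cw['t'],-np.array(cw['R']).T@cw['t'],'clamp',cl(-np.array(cw['R']).T@cw['t']))
"
```

```text
lip [377. 603.]
-0.0645 0.0994 [361. 670.]
-0.0645 0.118 [364. 638.]
-0.0645 0.137 [366. 604.]
-0.079 0.0994 [367. 642.]
-0.079 0.118 [369. 610.]
-0.079 0.137 [372. 576.]
-0.0935 0.0994 [372. 615.]
-0.0935 0.118 [375. 583.]
-0.0935 0.137 [377. 549.]
170 385 [[-0.042, -0.008, 0.265], [-0.043, -0.002, 0.265], [-0.044, 0.003, 0.266]]
173 402 [[-0.041, -0.007, 0.259], [-0.042, -0.002, 0.259], [-0.042, 0.004, 0.26]]
176 418 [[-0.039, -0.007, 0.253], [-0.043, -0.002, 0.25], [-0.04, 0.004, 0.255]]
179 434 [[-0.038, -0.006, 0.247], [-0.043, -0.001, 0.244], [-0.037, 0.005, 0.25]]
182 451 [[-0.035, -0.005, 0.243], [-0.035, -0.0, 0.243], [-0.037, 0.005, 0.243]]
185 468 [[-0.031, -0.005, 0.239], [-0.031, 0.001, 0.24], [-0.055, 0.004, 0.218]]
188 484 [[-0.026, -0.004, 0.236], [-0.027, 0.001, 0.236], [-0.064, 0.004, 0.202]]
191 500 [[-0.022, -0.003, 0.232], [-0.022, 0.002, 0.233], [-0.025, 0.008, 0.232]]
194 517 [[-0.017, -0.002, 0.23], [-0.02, 0.003, 0.229], [-0.019, 0.008, 0.23]]
197 534 [[-0.032, -0.004, 0.207], [-0.03, 0.002, 0.21], [-0.022, 0.009, 0.219]]
200 550 [[-0.066, -0.007, 0.163], [-0.066, -0.001, 0.165], [-0.067, 0.005, 0.165]]
203 566 [[-0.065, -0.006, 0.155], [-0.068, -0.0, 0.154], [-0.07, 0.006, 0.153]]
206 583 [[-0.189, -0.018, 0.015], [-0.073, -0.0, 0.14], [-0.072, 0.006, 0.142]]
209 600 [[-0.088, -0.008, 0.113], [-0.089, -0.001, 0.113], [-0.09, 0.005, 0.113]]
212 616 [[-0.085, -0.007, 0.107], [-0.085, -0.001, 0.108], [-0.087, 0.006, 0.107]]
215 632 [[-0.081, -0.006, 0.102], [-0.082, 0.0, 0.102], [-0.083, 0.007, 0.102]]
[-0.09613767 -0.48804415  0.13528415] [0.42683857 0.06845168 0.28081052] clamp [-0.07637321  0.0772023   0.28081052]
```

View pics/w2.png

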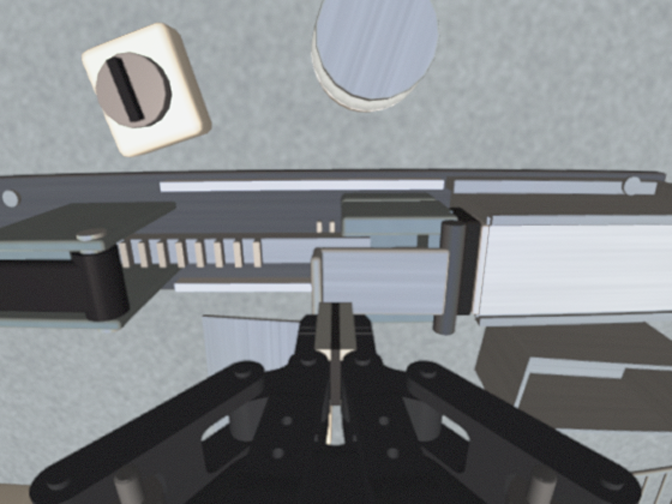

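Side depth puts the tip's front face at x ≈ -0.068 and z ≈ 0.138. So xy is right and the height offset is still +38 mm. The wrist view shows the finger over the lever plate. I'll move 1.5 cm forward and press.

```bash
python3 -m jog '[[[1,0,0.1],[0,-0.01,0],0],[[0.4,0.8,0],[0,0,0],0],[[0,1,0],[0,0,0],0],[[0,0.9,0],[0,0,0],0],[[0,0.4,0],[0,0,0],0],[[0,0.4,0],[0,0,0],0],[[0,0.3,0],[0,0,0],0]]'
python3 -c "
from h import *
want(-.064,0,.05,RT)
c=meas()
P=cloud(c);Q=P.reshape(-1,3)-ORG;q=np.c_[Q@AX,Q@AY,Q[:,2]]
c2,q=look();prof(q)"
```

```text
time_s: 13.92
eef_pos: [0.5065, 0.0724, 0.058]
eef_rot: [-0.513, 0.516, 0.485, -0.485]
wrist_force: [0.3, -4.2, 3.1]
opening: 0.001
t 13.9167 clamp pos [-0.0682 -0.0022  0.058 ] F [ 0.3 -4.2  3.1] open 0.001
tool shift cm [0.42 0.8  0.22]
turn [ 0.0028 -0.0061 -0.0037] shift after turn [0.42 0.8  0.22]
edges [(np.float64(-2.0), -19), (np.float64(3.5), 21)]
t 13.97 clamp [-0.0685 -0.0019  0.0575] F [-1.4 -4.3  3.9]
-0.31 None | -0.3 None | -0.29 None | -0.28 None | -0.26 None | -0.24 None | -0.22 None | 
lever x range [-0.0987 -0.0244]
lid x range [-0.0097  0.1346]
-0.18 0.015 | -0.176 None | -0.172 None | -0.168 0.038 | -0.164 0.038 | -0.16 None | -0.156 None | -0.152 None | -0.148 0.052 | -0.144 0.059 | -0.14 None | -0.136 None | -0.132 None | -0.128 None | -0.124 None | -0.12 None | -0.116 None | -0.112 None | -0.108 None | -0.104 None | -0.1 0.102 | -0.096 0.102 | -0.092 0.092 | -0.088 0.094 | -0.084 0.094 | -0.08 0.094 | -0.076 0.104 | -0.072 0.111 | -0.068 0.111 | -0.064 0.117 | -0.06 0.117 | -0.056 0.127 | -0.052 0.127 | -0.048 0.102 | -0.044 0.103 | -0.04 0.104 | -0.036 0.106 | -0.032 0.105 | -0.028 0.106 | -0.024 0.106 |
```

```bash
python3 -m jog '[[[-0.2,0.4,0],[0,0,0],0],[[-0.2,0.4,0],[0,0,0],0],[[-0.2,0.3,0],[0,0,0],0]]'
python3 -c "
from h import *
want(-.08,0,.05,RT)"
```

```text
time_s: 14.27
eef_pos: [0.5073, 0.0679, 0.0536]
eef_rot: [-0.514, 0.515, 0.485, -0.484]
wrist_force: [-18.1, 5.4, 37.8]
opening: 0.002
t 14.2667 clamp pos [-0.0726 -0.0031  0.0536] F [-18.1   5.4  37.8] open 0.002
tool shift cm [-0.74  0.36  0.31]
turn [ 0.0024 -0.0063 -0.0004] shift after turn [-0.74  0.36  0.31]
```

```bash
python3 -m jog '[[[-0.8,0.1,0.1],[0,0,0],0],[[-0.8,0.15,0.1],[0,0,0],0],[[-0.8,0.15,0],[0,0,0],0],[[-0.8,0.15,0],[0,0,0],0],[[-0.8,0.15,0],[0,0,0],0]]'
python3 -c "
from h import *
want(-.16,0,.05,RT);c,q=look();prof(q)"
```

```text
time_s: 14.68
eef_pos: [0.5061, 0.032, 0.0514]
eef_rot: [-0.514, 0.515, 0.49, -0.481]
wrist_force: [-0.1, 4.7, 3.3]
opening: -0.005
t 14.6833 clamp pos [-0.1086 -0.0039  0.0514] F [-0.1  4.7  3.3] open -0.005
tool shift cm [-5.14  0.1   0.37]
turn [ 0.0101 -0.0047  0.0081] shift after turn [-5.14  0.14  0.39]
t 14.68 clamp [-0.1086 -0.0039  0.0514] F [-0.1  4.7  3.3]
-0.31 None | -0.3 None | -0.29 None | -0.28 None | -0.26 None | -0.24 None | -0.22 0.094 | 
lever x range [-0.1933 -0.0466]
lid x range [-0.0304  0.1339]
-0.18 0.061 | -0.176 0.057 | -0.172 0.057 | -0.168 0.056 | -0.164 None | -0.16 None | -0.156 None | -0.152 None | -0.148 None | -0.144 None | -0.14 None | -0.136 None | -0.132 None | -0.128 0.097 | -0.124 0.098 | -0.12 0.098 | -0.116 0.098 | -0.112 0.089 | -0.108 0.091 | -0.104 0.113 | -0.1 0.116 | -0.096 0.121 | -0.092 0.12 | -0.088 0.097 | -0.084 0.099 | -0.08 0.1 | -0.076 0.1 | -0.072 0.101 | -0.068 0.103 | -0.064 0.103 | -0.06 0.104 | -0.056 0.105 | -0.052 0.105 | -0.048 0.105 | -0.044 0.1 | -0.04 0.079 | -0.036 None | -0.032 0.089 | -0.028 0.089 | -0.024 0.09 |
```

```bash
python3 -m jog '[[[-0.6,0.25,0.1],[0,0,0],0],[[-0.7,0.2,0.1],[0,0,0],0],[[-0.7,0.2,0.1],[0,0,0],0],[[-0.7,0.2,0.1],[0,0,0],0],[[-0.6,0.2,0],[0,0,0],0],[[-0.5,0.2,0],[0,0,0],0]]'
python3 -c "
from h import *
want(-.16,0,.05,RT);c,q=look();prof(q)"
```

```text
time_s: 15.23
eef_pos: [0.5045, -0.0067, 0.0476]
eef_rot: [-0.514, 0.516, 0.492, -0.478]
wrist_force: [-10.8, 5.2, 25.8]
opening: -0.001
t 15.2333 clamp pos [-0.1472 -0.0044  0.0476] F [-10.8   5.2  25.8] open -0.001
tool shift cm [-1.28 -0.26  0.43]
turn [ 0.0163 -0.0064  0.0125] shift after turn [-1.28 -0.24  0.44]
t 15.23 clamp [-0.1472 -0.0044  0.0476] F [-10.8   5.2  25.8]
-0.31 None | -0.3 None | -0.29 None | -0.28 None | -0.26 0.093 | -0.24 0.093 | -0.22 0.106 | 
lever x range [-0.1933 -0.0856]
lid x range [-0.0022  0.1345]
-0.18 None | -0.176 None | -0.172 None | -0.168 None | -0.164 None | -0.16 0.095 | -0.156 0.093 | -0.152 0.101 | -0.148 0.108 | -0.144 0.111 | -0.14 0.114 | -0.136 0.119 | -0.132 0.119 | -0.128 0.094 | -0.124 0.096 | -0.12 0.098 | -0.116 0.099 | -0.112 0.1 | -0.108 0.101 | -0.104 0.102 | -0.1 0.103 | -0.096 0.104 | -0.092 0.106 | -0.088 0.106 | -0.084 0.103 | -0.08 0.078 | -0.076 0.02 | -0.072 0.087 | -0.068 0.089 | -0.064 0.089 | -0.06 0.088 | -0.056 0.021 | -0.052 0.022 | -0.048 None | -0.044 None | -0.04 None | -0.036 None | -0.032 None | -0.028 None | -0.024 None |
```

```bash
python3 -m jog '[[[-0.5,0.1,0.1],[0,0,0],0],[[-0.5,0.15,0.1],[0,0,0],0],[[-0.4,0.15,0],[0,0,0],0],[[-0.3,0.15,0],[0,0,0],0]]'
python3 -c "
from h import *
want(-.16,0,.05,RT);c,q=look()"
python3 -m jog '[[[-0.3,0.15,0],[0,0,0],0],[[-0.3,0.1,0],[0,0,0],0]]'
python3 -c "
from h import *
want(-.16,0,.05,RT);c,q=look();prof(q)"
```

```text
time_s: 15.62
eef_pos: [0.5036, -0.0235, 0.048]
eef_rot: [-0.514, 0.516, 0.493, -0.476]
wrist_force: [-4.3, 17.2, 19.4]
opening: -0.002
t 15.6167 clamp pos [-0.1641 -0.0044  0.048 ] F [-4.3 17.2 19.4] open -0.002
tool shift cm [ 0.41 -0.2   0.44]
turn [ 0.0193 -0.0073  0.0155] shift after turn [ 0.41 -0.2   0.44]
t 15.62 clamp [-0.1641 -0.0044  0.048 ] F [-4.3 17.2 19.4]
-0.31 None | -0.3 None | -0.29 None | -0.28 None | -0.26 0.094 | -0.24 0.093 | -0.22 0.107 | 
lever x range [-0.1942 -0.1018]
lid x range [-0.0013  0.1345]
time_s: 15.83
eef_pos: [0.5036, -0.0233, 0.0479]
eef_rot: [0.517, -0.514, -0.496, 0.472]
wrist_force: [-2.1, 19.5, 18.8]
opening: 0.004
t 15.8333 clamp pos [-0.1639 -0.0044  0.0479] F [-2.1 19.5 18.8] open 0.004
tool shift cm [ 0.39 -0.21  0.44]
turn [ 0.019  -0.0101  0.0279] shift after turn [ 0.39 -0.21  0.44]
t 15.83 clamp [-0.1639 -0.0044  0.0479] F [-2.1 19.5 18.8]
-0.31 None | -0.3 None | -0.29 None | -0.28 None | -0.26 0.093 | -0.24 0.094 | -0.22 0.106 | 
lever x range [-0.1935 -0.1021]
lid x range [-0.0013  0.1344]
-0.18 0.089 | -0.176 0.096 | -0.172 0.098 | -0.168 0.087 | -0.164 0.109 | -0.16 0.115 | -0.156 0.117 | -0.152 0.122 | -0.148 0.122 | -0.144 0.096 | -0.14 0.096 | -0.136 0.098 | -0.132 0.098 | -0.128 0.1 | -0.124 0.101 | -0.12 0.103 | -0.116 0.104 | -0.112 0.104 | -0.108 0.105 | -0.104 0.105 | -0.1 0.102 | -0.096 0.079 | -0.092 0.078 | -0.088 0.087 | -0.084 0.089 | -0.08 0.091 | -0.076 0.091 | -0.072 0.021 | -0.068 0.02 | -0.064 0.021 | -0.06 0.021 | -0.056 0.021 | -0.052 0.021 | -0.048 None | -0.044 None | -0.04 None | -0.036 None | -0.032 None | -0.028 None | -0.024 None |
```

The jaw is hard against its home stop: 19 N with no motion, about 6 mm behind where it started. That explains the earlier offset in the travel readings. I lift off.

```bash
python3 -m jog '[[[0.2,0,0],[0,0,0],0],[[0.2,-0.5,0],[0,0,0],0],[[0,-1.5,0],[0,0,0],0],[[0,-3,0],[0,0,0],0],[[0,-3.5,0],[0,0,0],0],[[0,-3.5,0],[0,0,0],0],[[0,-3,0],[0,0,0],0],[[0,-2,2],[0,0,0],0],[[0,0,3],[0,0,0],0],[[0,0,3],[0,0,0],0],[[0,0,3],[0,0,0],0],[[0,0,0],[0,0,0],0]]'
python3 -c "
from h import *
p,R,o=pose();print(cl(p),o['wrist_force'])
c,q=look();prof(q);c=meas();save(c,'top3',(100,120,460,360),2.2)
P=cloud(c)
import pickle
c0=pickle.load(open('c0.pkl','rb'))['top']
d=cv2.absdiff(c['frame'],c0['frame']).max(2)
for n,(x0,y0,x1,y1) in dict(spare=(130,148,222,200),scraper=(280,135,346,210),jar=(238,284,284,328),timer=(316,277,360,325)).items(): print(n,(d[y0:y1,x0:x1]>40).mean().round(3))"
```

```text
time_s: 16.88
eef_pos: [0.3835, -0.0192, 0.221]
eef_rot: [0.52, -0.512, -0.492, 0.475]
wrist_force: [0.1, -1.0, 0.1]
opening: 0.001
[-0.16617569  0.11577965  0.2209787 ] [ 0.12098133 -0.9624418   0.11040598]
t 16.88 clamp [-0.1662  0.1158  0.221 ] F [ 0.1 -1.   0.1]
-0.31 0.111 | -0.3 0.111 | -0.29 0.111 | -0.28 0.108 | -0.26 0.094 | -0.24 0.094 | -0.22 0.106 | 
lever x range [-0.1947 -0.1007]
lid x range [-0.0011  0.1342]
-0.18 None | -0.176 0.118 | -0.172 0.118 | -0.168 0.118 | -0.164 0.107 | -0.16 0.106 | -0.156 0.106 | -0.152 0.107 | -0.148 0.106 | -0.144 0.106 | -0.14 0.106 | -0.136 0.107 | -0.132 0.107 | -0.128 0.106 | -0.124 0.106 | -0.12 0.106 | -0.116 0.107 | -0.112 0.106 | -0.108 0.106 | -0.104 0.105 | -0.1 0.105 | -0.096 0.079 | -0.092 0.079 | -0.088 0.087 | -0.084 0.089 | -0.08 0.089 | -0.076 0.088 | -0.072 0.021 | -0.068 0.02 | -0.064 0.021 | -0.06 0.022 | -0.056 0.021 | -0.052 0.021 | -0.048 None | -0.044 None | -0.04 None | -0.036 None | -0.032 None | -0.028 None | -0.024 None | 
edges [(np.float64(-110.0), -23), (np.float64(-85.5), -12), (np.float64(-75.5), 13), (np.float64(-2.0), 58)]
spare 0.0
scraper 0.0
jar 0.0
timer 0.036
```

View pics/top3.png

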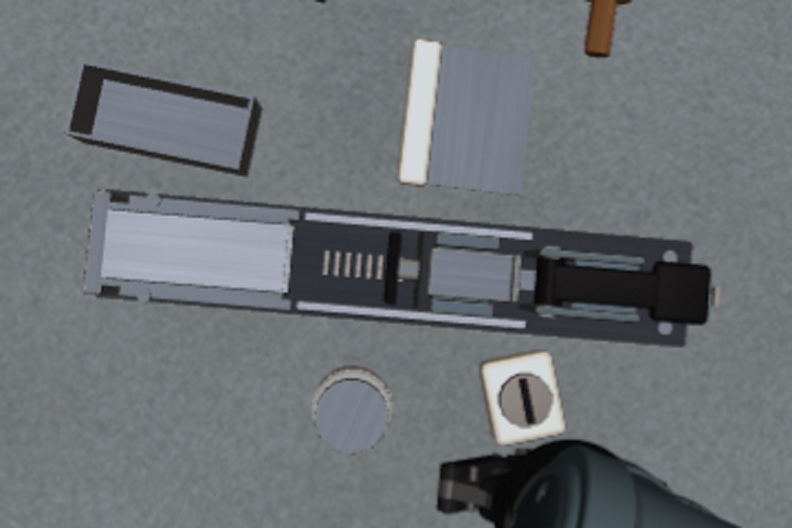

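The picture shows the jaw home (pad edge at -75.5 mm, nominal -75), the trigger and lever up, the shut tin against the stop, and all four bystanders where they were. I hand in.

```bash
python3 -c "
from bench import ctrl
print(ctrl.hand_in(),ctrl.get_obs()['time_s'])"
```

```text
the job is handed in; nothing more can be done
the job is handed in; nothing more can be done
```

I pumped the trigger seven times and the lid is shut. I then pressed the release lever and, keeping it down, slid the jaw back against its home stop. The job was handed in at about 17 s, with the arm lifted clear.

**Last checks**
- **Jaw:** it is home. The pad edge measures -75.5 mm against the nominal -75, and at the stop a 19 N push gave no motion.
- **Lid:** on the seventh stroke the jaw moved about 13 mm into its sprung pad and the lid edge did not move.
- **Clamp:** the trigger and the release lever are both up.
- **Bystanders:** the spare tin, scraper and jar show no change in the pictures. The timer patch changed by 3.6 %. I put that down to the arm overlapping the patch, and the timer looks unmoved.

**What disagreed**
- **Tool height:** the reported height was about 38 mm below where the fingertip really was, so I worked from the depth images and the force.
- **Starting travel:** the jaw turned out to start about 6 mm off its home stop, which made my early travel readings that much too low.
- **Lid tab:** it reads -2 mm where 0 is ideal, which is within my measuring error.
- **Force:** the third stroke peaked at about 88 N at the wrist, under the 120 N limit, and I pressed more gently after that.

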